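# Hook the tube block into the bench shaker

## Task

Fit the loose metal tube block that has a tongue along its near edge into the bench shaker: with the block tilted, far edge up, hook the tongue under the shaker's lip, then swing the far edge down so that the block sits flat on the floor of the pocket, and let go. Leave the other block, the one without a tongue, where it is.

Things in the scene. Friction and masses are not known exactly. Their poses are not given: they have to be found in the camera images.
- tube_block: Loose aluminium block 90 (x) x 80 (y) x 20 mm high, 22 small wells, 0.22 kg, tongue roughly towards the robot. Tongue: sticks out 28 mm to -x at the very bottom, 60 mm wide, 5 mm thick, underside flush (118 mm in all). Black grip on top in the middle: 36 (x) x 18 (y) mm, from 20 to 60 mm above the underside. Origin: centre of the underside of the 90 x 80 block; x away from the tongue, z up.
- tongue_tip (a point): Middle of the tongue's outer edge, on its underside: (-73, 0, 0) mm in tube_block's frame, same axes. The 118 mm length exceeds the 109 mm between the shaker's lip edge and far wall, so the block enters only tilted, tongue first (15 degrees suits); once in, it has about 10 mm of play each way.
- shaker: Fixed white shaker, 195 x 140 mm. Origin: at worktop height under the seat of the block's origin (axes then alike); x from lip to far wall, z up; yaw within 17 degrees. Pocket floor 48 mm up. Above the floor: side rails, inner faces y = +-50 mm, 12 high; far wall x = 55 to 62 mm, 18 high; lip (5 thick, gap beneath 15 mm, full width) from the slot's closed end x = -83 to its edge x = -54 mm.
- plain_block: The wrong block: same size (90 x 80 x 20 mm), metal and black grip as tube_block, but 6 large wells and no tongue. Loose on the worktop. Which of the places left, middle and right holds the shaker, tube_block and plain_block varies. Origin: centre of its underside, z up.

How it is judged:
By the outcome, as a careful person would: the job done as asked, in the order asked, and still so for the second after the job is handed in, with the robot touching nothing.
It also fails if it takes over 45 s, if anything falls off the work surface, if the arm or the gripper's body presses on something with over 40 N, if the wrist force passes 120 N, or if a joint passes its speed limit or range.

## Robot

A 6-joint arm with a two-finger parallel gripper is mounted at the origin on a cart in front of the work surface, level with it; the furniture and walls round the work are solid. World frame = base frame: x ahead of the robot, y to its left, z up, the work surface at z = 0. Lengths are in m, angles in rad, forces in N, time in s.
With the tool pointing down it reaches from about 0.35 to 0.975 m from the base axis. Payload 4.9 kg.
Tool frame: the origin (TCP) lies midway between the tips of the shut fingers; the grasp point (between the pads) lies 19 mm behind it (tcp_to_grasp is the distance from the TCP to the grasp point, in m); z points along the fingers, y is the line along which they close (so a half turn about z gives the same grasp; the last joint's range is limited). The gripper opens to 85 mm and grips with 20 to 120 N. Pads are 22 mm wide; open, the fingers measure 114 mm over their backs; the gripper's body (76 mm by 85 mm) begins 54 mm behind the grasp point. The pads swing forward as they close: fully open they stand 13 mm farther back than shut.
Start: joints at [-1.416, 0.053, 1.613, -0, 1.476, -0.119], TCP at [0.169, -0.602, 0.231] pointing down, gripper open.
Joint ranges: [-3.01, 3.01], [-1.01, 2.22], [0.06, 2.58], [-1.02, 4.17], [0.09, 2.62], [-3.14, 3.14]. Speed limits (rad/s): [2.57, 2.57, 3.14, 3.14, 3.14, 3.14].

## Interface

Orientations are given as a rotation vector (axis times angle).
In Python, from rig import get_state, grab_frame, get_calibration, hand_in, tcp_to_grasp gives the robot as it stands.
- The arm moves only by the tool carry_out, never from a script. Its argument "targets" is a list of rows, each a list of 3 entries, a list of its own where there are three numbers: the shift along the tool's x, y, z in cm, then the turn about the tool's z in degrees, then the closure, from 0 (fully open) to 1 (shut). A call has 1 to 12 rows; each row is the pose to reach, as a shift and turn from the pose commanded when the call began, along the tool's axes at that moment; what a row does not reach only later rows make up. A row lasts 1/12 s, in which the tool goes at most 41.7 mm and 7.16 degrees, less where a joint would pass 70% of its speed; a pose out of reach is approached as far as the arm can. A call with a gripper value outside its range is refused whole. The fingers move at their own pace and stop on an object; the grip force is fixed at half the most. Time passes only in rows, so rows that repeat a pose let the fingers close. It gives the time, the measured TCP pose, the force, the opening and the grip force at its end, in the units of the state.
- get_state(): the state, without advancing time (a new reading comes with each control period).
- grab_frame(name): name is "scene" or "top" or "wrist"; returns the picture (400x640x3 uint8, blue, green, red); there is no depth.
- get_calibration(name): a dict with "camera_matrix" (3x3 intrinsics, pixels), "R" (3x3) and "t" (3): a world point X has camera coordinates R X + t; the wrist camera has in their place "T_tool_cam" (4x4, takes a point from camera to tool coordinates, whose origin is the TCP and whose axes are the flange's). Camera axes: x right, y down, z forward; pixel columns grow to the right and rows downward; lengths in m; the calibration is good to about 2 mm. The wrist camera is an equidistant fisheye: a pixel r from the principal point sees the ray r / f radians off the axis. A picture is of the moment at which its call begins: read the wrist's pose just before it. get_calibration takes no time and is no camera call.
- hand_in(): hands the job in; it is judged then, once.
The state is a dict: "time": time; "joints": joint angles; "joint_vel": joint speeds; "joint_torque": joint torques, N m; "eef_pos": TCP position; "eef_rot": TCP orientation; "force": force on the tool from outside, world axes, zero at the start; "torque": the same for the moment, N m; "width": opening from 0.0 (shut) to 1.0 (fully open); "finger_force": force on a finger pad.
Only numpy, scipy, OpenCV 4.12 (cv2) and the standard library are available. Lean on these libraries where they do the work, as an engineer would, in place of code of your own. Each camera call takes 0.05 s, during which the arm holds its last target. There are 200 camera calls.

## Working session

There is one attempt and no reset: what is moved stays moved. The work goes in short steps, Python scripts to look and compute and a tool call to move; the robot and the scene stay as the last step left them, time stands still between calls to the robot, and variables do not carry over. Pictures are saved under pics/ and viewed, at most 11 in all, crops included, and the job is handed in when it is done.

Besides the shell and the picture viewer there is one more tool, called after "Call:" in YAML: its name, and indented under it one key for each argument. carry_out: Moves the arm, as the interface text tells. Its arguments: {"type":"object","properties":{"targets":{"type":"array"}},"required":["targets"]}

```bash
mkdir -p pics; python3 - <<'E'
from rig import *
import cv2,numpy as np
s=get_state();print(s['time'],s['eef_pos'],s['eef_rot'],s['width'],tcp_to_grasp)
for n in("scene","top","wrist"):
    c=get_calibration(n);print(n,{k:np.round(v,4).tolist() for k,v in c.items()})
    cv2.imwrite(f"pics/{n}0.png",grab_frame(n))
E
```

```text
0.0 [ 0.16889448 -0.60109188  0.23003456] [-3.11011781e+00 -4.28434240e-01  4.65648162e-05] 0.9978347078709404 0.0187
scene {'camera_matrix': [[456.6984, 0.0, 315.4034], [0.0, 456.6984, 202.0699], [0.0, 0.0, 1.0]], 'R': [[-0.8056, -0.5922, 0.0189], [-0.3114, 0.3961, -0.8638], [0.504, -0.7017, -0.5035]], 't': [0.3648, 0.1812, 0.9781]}
top {'camera_matrix': [[427.0179, 0.0, 324.5754], [0.0, 427.0179, 200.2955], [0.0, 0.0, 1.0]], 'R': [[-0.0196, -0.9998, 0.0051], [-0.9895, 0.0187, -0.1436], [0.1434, -0.0079, -0.9896]], 't': [0.0044, 0.458, 1.0237]}
wrist {'camera_matrix': [[309.7069, 0.0, 316.238], [0.0, 309.7069, 190.3938], [0.0, 0.0, 1.0]], 'T_tool_cam': [[-0.0008, -0.9626, -0.2709, 0.0694], [1.0, -0.0012, 0.0011, 0.0005], [-0.0014, -0.2709, 0.9626, -0.1431], [0.0, 0.0, 0.0, 1.0]]}
```

View pics/top0.png

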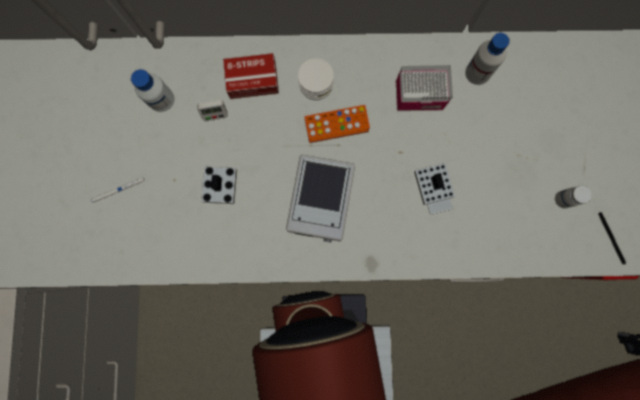

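View pics/scene0.png

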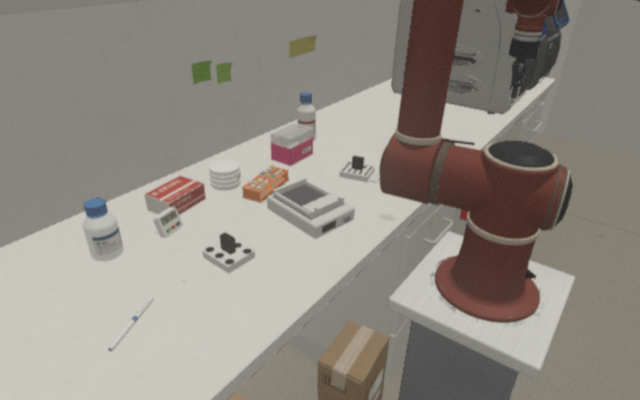

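Top view: the tube block (many wells, tongue downward) is at about (435,185), the shaker is in the middle around (321,197), and the plain block is at (219,185). Next, an enlarged crop of the shaker and tube block.

```bash
python3 - <<'E'
import cv2,numpy as np
a=cv2.imread('pics/top0.png')
b=cv2.resize(a[145:250,280:360],None,fx=5,fy=5,interpolation=cv2.INTER_CUBIC)
c=cv2.resize(a[155:218,405:465],None,fx=6,fy=6,interpolation=cv2.INTER_CUBIC)
o=np.zeros((525,770,3),np.uint8);o[:525,:400]=b;o[:378,405:765]=c
cv2.imwrite('pics/crop0.png',o)
E
```

```text
(no output)
```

View pics/crop0.png

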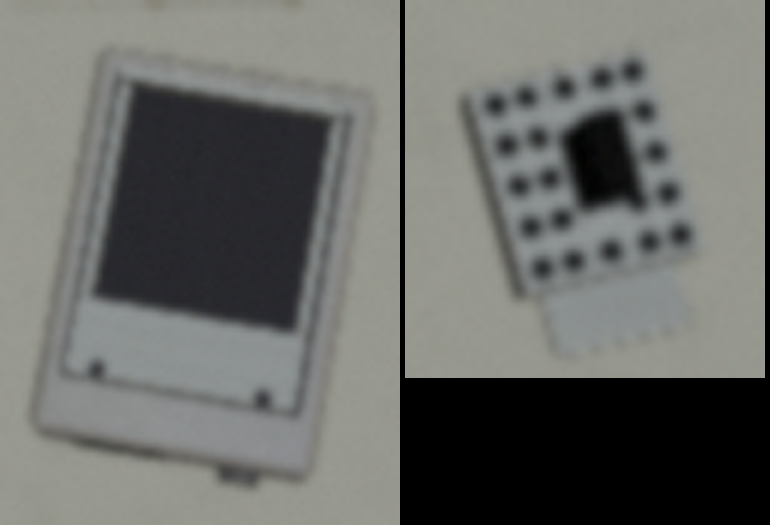

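```bash
cat > h.py <<'E'
from rig import *
import cv2,numpy as np
from scipy.spatial.transform import Rotation as Ro
def top(px,z):
    c=get_calibration('top');K,R,t=(np.array(c[k],float) for k in('camera_matrix','R','t'))
    C=-R.T@t;d=R.T@np.linalg.inv(K)@np.array([*px,1.]);return C+d*(z-C[2])/d[2]
def wrist_ray(px,s):
    c=get_calibration('wrist');K=np.array(c['camera_matrix']);T=np.array(c['T_tool_cam'])
    v=np.array([(px[0]-K[0,2])/K[0,0],(px[1]-K[1,2])/K[1,1]]);r=np.hypot(*v)
    d=np.array([*(v*np.sin(r)/max(r,1e-9)),np.cos(r)])
    R=Ro.from_rotvec(s['eef_rot']).as_matrix()
    return R@T[:3,3]+s['eef_pos'],R@T[:3,:3]@d
def wrist(px,z,s):
    o,d=wrist_ray(px,s);return o+d*(z-o[2])/d[2]
def to_tool(dp,s): return Ro.from_rotvec(s['eef_rot']).as_matrix().T@np.asarray(dp)*100
E
python3 - <<'E'
from h import *
f=lambda x,y,z:top((280+x/5,145+y/5),z)[:2]*1000
g=lambda x,y,z:top((405+(x-405)/6,155+y/6),z)[:2]*1000
np.set_printoptions(precision=1,suppress=True)
yaw=lambda d:np.degrees(np.arctan2(d[1],d[0]))
print('lip edge',f(95,297,.068),f(295,330,.068),'floor far',f(130,84,.048),f(335,118,.048))
o=[f(*p,.06) for p in((103,50),(372,97),(305,475),(35,428))];print('outer',o,np.mean(o,0),yaw(o[0]-o[3]),yaw(o[1]-o[2]))
m=(f(95,297,.068)+f(295,330,.068))/2;n=(f(130,84,.048)+f(335,118,.048))/2;print(m,n,yaw(n-m),np.linalg.norm(n-m))
b=[g(*p,.02) for p in((465,92),(637,48),(697,258),(522,296))];print('blk',b,np.mean(b,0),yaw(b[0]-b[3]),yaw(b[1]-b[2]))
print('tip',(g(555,355,0)+g(690,330,0))/2)
s=get_state();print(Ro.from_rotvec(s['eef_rot']).as_matrix())
E
```

```text
lip edge [444.2  57.1] [426.5 -38. ] floor far [552.8  39.7] [533.7 -61.1]
outer [array([567.2,  52.3]), array([541.2, -78.7]), array([357.9, -41.4]), array([382.7,  86.9])] [462.3   4.8] -10.614811292560335 -11.514278952670345
[435.3   9.6] [543.3 -10.7] -10.638347869347273 109.81965617888225
blk [array([ 532.2, -235.1]), array([ 549.9, -309. ]), array([ 459.6, -328.7]), array([ 444.9, -254.6])] [ 496.6 -281.8] 12.567223580027303 12.346091314679962
tip [ 426.8 -301.1]
[[ 1.   0.3 -0. ]
 [ 0.3 -1.   0. ]
 [ 0.  -0.  -1. ]]
```

The shaker origin is at about (0.489, 0.000) with yaw −10.7°. The tube block is at (0.497, −0.282) with yaw about 13.5°. I'll move above the block.

Call:
carry_out:
  targets:
    - [[10,-5.5,2],2,0.3]
    - [[20,-11,4],2,0.3]
    - [[40.2,-21.9,8],2,0.3]
    - [[40.2,-21.9,8],2,0.3]
    - [[40.2,-21.9,8],2,0.3]
    - [[40.2,-21.9,8],2,0.3]
    - [[40.2,-21.9,8],2,0.3]
    - [[40.2,-21.9,8],2,0.3]
    - [[40.2,-21.9,8],2,0.3]
    - [[40.2,-21.9,8],2,0.3]
    - [[40.2,-21.9,8],2,0.3]
    - [[40.2,-21.9,8],2,0.3]

```text
time: 1.15
eef_pos: [0.4992, -0.2772, 0.1495]
eef_rot: [-3.115, -0.382, 0.0]
force: [0.3, -0.3, -0.4]
width: 0.701
finger_force: 0.0
```

```bash
python3 - <<'E'
from h import *
s=get_state();im=grab_frame('wrist');np.save('s1.npy',s,allow_pickle=True)
print(s['time'],s['eef_pos'],Ro.from_rotvec(s['eef_rot']).as_matrix()[:,0],s['width'],s['joints'])
cv2.imwrite('pics/w1.png',im)
E
```

```text
1.15 [ 0.49922287 -0.2772042   0.14945011] [9.70323784e-01 2.41809271e-01 1.75451004e-04] 0.7009167385823248 [-0.63836616 -0.00910938  1.81552483  0.0024435   1.33779284  0.68763251]
```

View pics/w1.png

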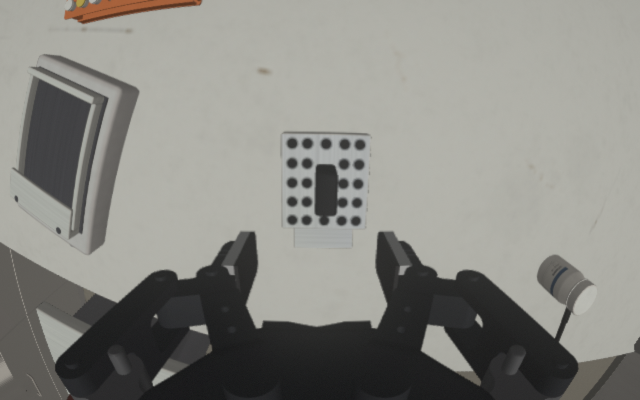

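The wrist view shows the block's top corners at (281,133), (370,135), (366,229) and (283,227). The tongue tip is at y≈247 and spans x 294–353.

```bash
python3 - <<'E'
from h import *
np.set_printoptions(precision=1,suppress=True)
s=np.load('s1.npy',allow_pickle=True).item()
b=[wrist(p,.02,s)[:2]*1000 for p in((281,133),(370,135),(366,229),(283,227))]
c=np.mean(b,0);d=b[0]+b[1]-b[2]-b[3];y=np.arctan2(d[1],d[0]);t=np.mean([wrist(p,.002,s)[:2]*1000 for p in((294,248),(353,247))],0)
print(b,c,np.degrees(y),'tip',t,'from tip yaw',np.degrees(np.arctan2(*(c-t)[::-1])),np.linalg.norm(c-t))
print(to_tool(np.r_[c/1000,.027]-s['eef_pos'],s))
E
```

```text
[array([ 535.8, -236.5]), array([ 553.3, -313.3]), array([ 466.4, -335. ]), array([ 449.4, -257.3])] [ 501.2 -285.5] 13.773593609521635 tip [ 429.1 -302.8] from tip yaw 13.468252499697353 74.19829850970287
[-0.   0.9 12.2]
```

Call:
carry_out:
  targets:
    - [[0,0.4,4],0,0.3]
    - [[0,0.4,8],0,0.3]
    - [[0,0.4,8],0,0.3]
    - [[0,0.4,8],0,0.3]

```text
time: 1.53
eef_pos: [0.4952, -0.2853, 0.0688]
eef_rot: [-3.115, -0.372, 0.008]
force: [0.5, 0.3, 0.5]
width: 0.705
finger_force: 0.0
```

Call:
carry_out:
  targets:
    - [[0.4,0,2],0,0.3]
    - [[0.4,0,4.2],0,0.3]
    - [[0.4,0,4.2],0,0.3]
    - [[0.4,0,4.2],0,0.8]
    - [[0.4,0,4.2],0,1]
    - [[0.4,0,4.2],0,1]
    - [[0.4,0,4.2],0,1]
    - [[0.4,0,4.2],0,1]
    - [[0.4,0,4.2],0,1]

```text
time: 2.28
eef_pos: [0.5031, -0.2864, 0.0321]
eef_rot: [3.116, 0.374, 0.005]
force: [-1.3, -0.3, 7.0]
width: 0.204
finger_force: 60.8
```

Call:
carry_out:
  targets:
    - [[0,0,-3],0,1]
    - [[0,0,-7],0,1]
    - [[0,0,-12],0,1]
    - [[0,0,-12],0,1]
    - [[0,0,-12],0,1]
    - [[0,0,-12],0,1]

```text
time: 2.78
eef_pos: [0.5014, -0.2849, 0.149]
eef_rot: [-3.119, -0.374, 0.0]
force: [-0.0, -0.3, -2.7]
width: 0.201
finger_force: 59.8
```

```bash
python3 - <<'E'
from h import *
s=get_state();im=grab_frame('wrist');np.save('s2.npy',s,allow_pickle=True)
print(s['time'],s['eef_pos'],Ro.from_rotvec(s['eef_rot']).as_matrix(),s['width'],s['force'])
cv2.imwrite('pics/w2.png',im)
E
```

```text
2.7833 [ 0.50135575 -0.28489059  0.14899243] [[ 9.71579733e-01  2.36712497e-01 -1.24241962e-04]
 [ 2.36712505e-01 -9.71579738e-01  5.49663639e-05]
 [-1.07699748e-04 -8.28138314e-05 -9.99999991e-01]] 0.20066101232439823 [-0.01977649 -0.27133054 -2.70371726]
```

View pics/w2.png

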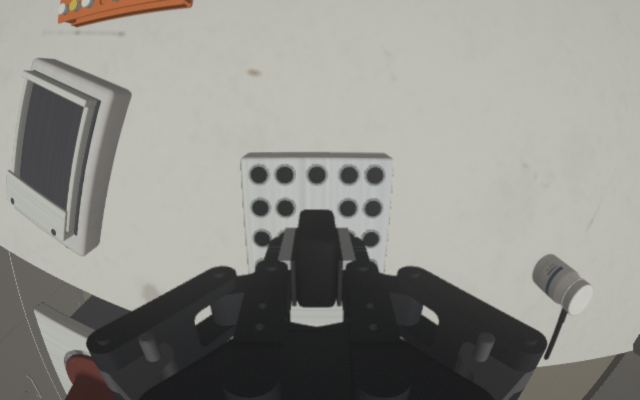

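```bash
python3 - <<'E'
from h import *
np.set_printoptions(precision=2,suppress=True)
s=np.load('s2.npy',allow_pickle=True).item()
for z in(.134,.137,.14):
  print(z,[to_tool(wrist(p,z,s)-s['eef_pos'],s)*10 for p in((243,158),(391,158))])
yaw=np.radians(-10.7);u=np.array([np.cos(yaw),np.sin(yaw)])
o=np.array([.489,-.0005])
for xo in(.025,.0):
  p=np.r_[o+u*xo,.15];print(xo,p,to_tool(p-s['eef_pos'],s))
# shaker from wrist: lip edge corners z=.068
for q,z in(((84,207),.068),((8,172),.068),((38,82),.048),((97,104),.048)):
  print(q,wrist(q,z,s)*1000)
E
```

```text
0.134 [array([ 42.65, -37.87,  14.99]), array([42.58, 40.08, 14.98])]
0.137 [array([ 43.16, -37.14,  11.99]), array([43.09, 39.33, 11.98])]
0.14 [array([ 43.67, -36.42,   8.99]), array([43.6 , 38.58,  8.98])]
0.025 [ 0.51 -0.01  0.15] [  7.81 -26.89  -0.1 ]
0.0 [ 0.49 -0.    0.15] [  5.53 -27.92  -0.1 ]
(84, 207) [439.68 -73.26  68.  ]
(8, 172) [446.36  60.88  68.  ]
(38, 82) [548.94  30.78  48.  ]
(97, 104) [535.35 -67.2   48.  ]
```

Call:
carry_out:
  targets:
    - [[2,-4,0],6,1]
    - [[4,-8,0],12,1]
    - [[6,-12,0],18,1]
    - [[7,-16,0],24.4,1]
    - [[7.8,-20,0],24.4,1]
    - [[7.8,-24,0],24.4,1]
    - [[7.8,-26.9,0],24.4,1]
    - [[7.8,-26.9,0],24.4,1]
    - [[7.8,-26.9,0],24.4,1]
    - [[7.8,-26.9,0],24.4,1]
    - [[7.8,-26.9,0],24.4,1]

```text
time: 3.75
eef_pos: [0.5131, -0.006, 0.1478]
eef_rot: [3.128, -0.295, -0.004]
force: [0.4, -0.7, -2.5]
width: 0.198
finger_force: 60.2
```

```bash
python3 - <<'E'
from h import *
s=get_state();im=grab_frame('wrist');np.save('s3.npy',s,allow_pickle=True)
m=Ro.from_rotvec(s['eef_rot']).as_matrix()
print(s['time'],s['eef_pos'],np.degrees(np.arctan2(m[1,0],m[0,0])),s['width'],s['force'])
t=grab_frame('top')
cv2.imwrite('pics/w3.png',np.vstack([im[60:360],cv2.resize(t[140:240,270:370],None,fx=3,fy=3,interpolation=cv2.INTER_CUBIC)[:, :].copy() if 0 else np.hstack([cv2.resize(t[145:245,275:365],(270,300),interpolation=cv2.INTER_CUBIC),cv2.resize(grab_frame('scene')[150:250,250:373],(370,300),interpolation=cv2.INTER_CUBIC)])]))
E
```

```text
3.75 [ 0.51314181 -0.00604812  0.14776817] -10.780813686758885 0.19844252125893616 [ 0.42280848 -0.65609495 -2.46344353]
```

View pics/w3.png

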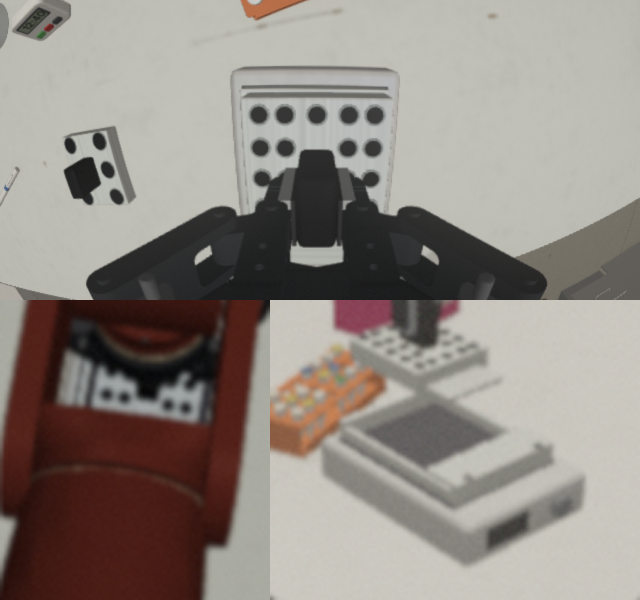

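```bash
python3 - <<'E'
from h import *
np.set_printoptions(precision=1,suppress=True)
s=np.load('s3.npy',allow_pickle=True).item()
yaw=np.radians(-10.7);u=np.array([np.cos(yaw),np.sin(yaw)]);v=np.array([-u[1],u[0]]);o=np.array([.489,-.0005])
print('tcp',(s['eef_pos'][:2]-o)@u*1e3,(s['eef_pos'][:2]-o)@v*1e3)
for q in((315,127),(231,129),(399,132),(315,147),(315,153),(243,156),(391,156)):
  for z in(.048,.066,.137):
    w=wrist(q,z,s)[:2]-o;print(q,z,w@u*1e3,w@v*1e3)
im=cv2.imread('pics/w3.png')[55:120,225:405];cv2.imwrite('pics/w3c.png',cv2.resize(im,None,fx=4.4,fy=4.4,interpolation=cv2.INTER_CUBIC))
E
```

```text
tcp 24.752150209982783 -0.9693272800369492
(315, 127) 0.048 77.22699301643702 -0.5406430542208487
(315, 127) 0.066 78.51713586815123 -0.5862787431406055
(315, 127) 0.137 83.60603267213519 -0.7662861827685101
(231, 129) 0.048 77.05896067339795 66.6858443812494
(231, 129) 0.066 78.36156733277184 61.653680540182165
(231, 129) 0.137 83.49962693363591 41.80458983375038
(399, 132) 0.048 74.2448072962097 -67.77035111228702
(399, 132) 0.066 75.7561539266149 -62.82921975921313
(399, 132) 0.137 81.71757674654646 -43.3392016443106
(315, 147) 0.048 61.38025607794279 -0.49489518046360625
(315, 147) 0.066 63.84583145451302 -0.5439242202647468
(315, 147) 0.137 73.57115655098464 -0.7373165439247646
(315, 153) 0.048 56.57744612680308 -0.48049882969264207
(315, 153) 0.066 59.39927017773349 -0.5305957195502892
(315, 153) 0.137 70.52979837862539 -0.7282001184332685
(243, 156) 0.048 54.83768071517071 57.65759387957017
(243, 156) 0.066 57.78855195470456 53.2951009823326
(243, 156) 0.137 69.42809962175491 36.08749010989551
(391, 156) 0.048 54.56018048845741 -61.89438544165559
(391, 156) 0.066 57.53163532153488 -57.38910414345451
(391, 156) 0.137 69.2523738297847 -39.61827235610582
```

View pics/w3c.png

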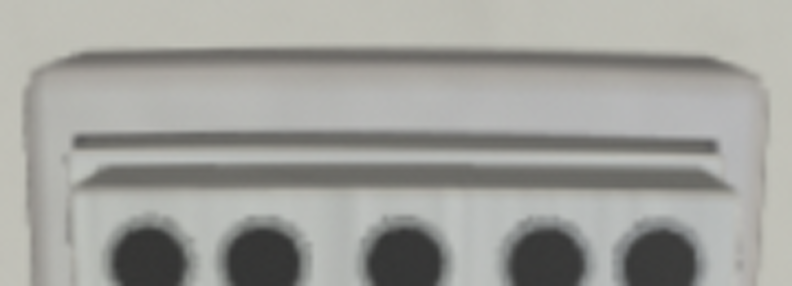

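The far wall's outer edge measures at shaker x≈62.8 mm, which confirms the shaker position. The held block's far edge is at about 68 and the tongue tip at about −50. I can't command a tilt directly, so I'll press the far edge on the far wall to pivot the block in the pads.

Call:
carry_out:
  targets:
    - [[0,-0.1,2],0.5,1]
    - [[0,-0.1,4],0.5,1]
    - [[0,-0.1,4.4],0.5,1]
    - [[0,-0.1,4.4],0.5,1]
    - [[0,-0.1,4.4],0.5,1]

```text
time: 4.32
eef_pos: [0.5142, -0.0048, 0.1057]
eef_rot: [3.126, -0.308, 0.0]
force: [0.0, 0.8, -2.0]
width: 0.202
finger_force: 60.0
```

Call:
carry_out:
  targets:
    - [[0,0,0.2],0,1]
    - [[0,0,0.4],0,1]
    - [[0,0,0.6],0,1]
    - [[0,0,0.6],0,1]

```text
time: 4.65
eef_pos: [0.514, -0.0043, 0.0994]
eef_rot: [-3.127, 0.307, -0.0]
force: [0.3, 0.5, -3.6]
width: 0.199
finger_force: 60.1
```

Not in contact yet, so I'll keep pressing down.

Call:
carry_out:
  targets:
    - [[0,0,0.15],0,1]
    - [[0,0,0.3],0,1]
    - [[0,0,0.3],0,1]

```text
time: 4.9
eef_pos: [0.5146, -0.0043, 0.098]
eef_rot: [3.126, -0.307, 0.002]
force: [-4.0, -0.2, 4.9]
width: 0.202
finger_force: 61.1
```

Call:
carry_out:
  targets:
    - [[0,0,0.15],0,1]
    - [[0,0,0.3],0,1]
    - [[0,0,0.3],0,1]

```text
time: 5.15
eef_pos: [0.5149, -0.0044, 0.098]
eef_rot: [3.126, -0.306, 0.0]
force: [-13.0, 1.2, 21.6]
width: 0.2
finger_force: 63.5
```

```bash
python3 - <<'E'
from h import *
s=get_state();im=grab_frame('wrist');sc=grab_frame('scene')
print(s['time'],s['eef_pos'],s['force'],s['torque'])
cv2.imwrite('pics/w4.png',np.vstack([cv2.resize(im[110:260,190:440],(800,480//1),interpolation=cv2.INTER_CUBIC)[:280],cv2.resize(sc[160:240,250:410],(640,320),interpolation=cv2.INTER_CUBIC) if 0 else cv2.copyMakeBorder(cv2.resize(sc[160:240,250:410],(640,320),interpolation=cv2.INTER_CUBIC),0,0,0,160,0)]))
E
```

```text
5.15 [ 0.51487592 -0.00435955  0.09803857] [-12.95009228   1.20385978  21.61716129] [ 0.12245636  1.94999482 -0.0339865 ]
```

View pics/w4.png

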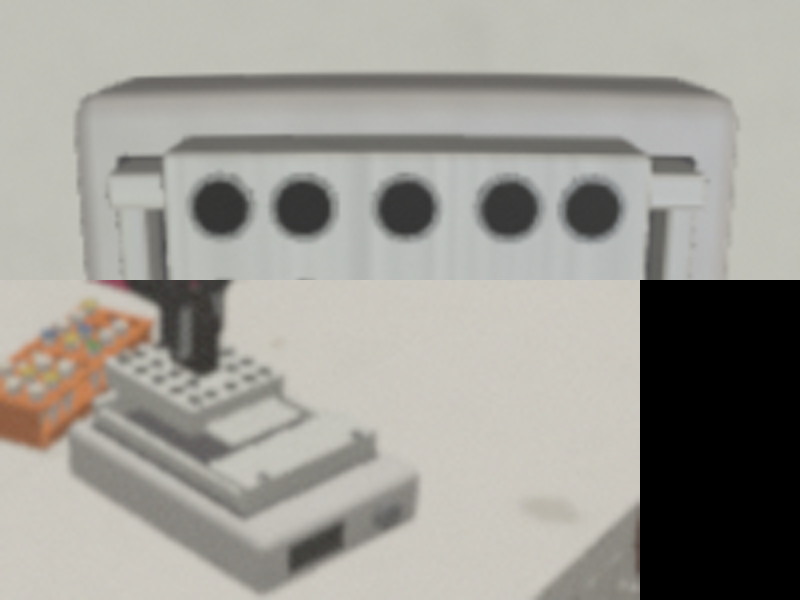

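The far edge is resting on the far wall, with the tongue just clear of the lip and 22 N of contact force. I'll press further.

Call:
carry_out:
  targets:
    - [[0,0,0.15],0,1]
    - [[0,0,0.3],0,1]
    - [[0,0,0.3],0,1]
    - [[0,0,0.3],0,1]

```text
time: 5.58
eef_pos: [0.5151, -0.0044, 0.098]
eef_rot: [3.126, -0.306, -0.0]
force: [-21.5, 1.8, 35.6]
width: 0.199
finger_force: 65.7
```

Call:
carry_out:
  targets:
    - [[0,0,0.1],0,1]
    - [[0,0,0.2],0,1]
    - [[0,0,0.2],0,1]
    - [[0,0,0.2],0,1]

```text
time: 5.92
eef_pos: [0.5152, -0.0044, 0.098]
eef_rot: [3.126, -0.306, -0.002]
force: [-28.5, 3.8, 46.6]
width: 0.2
finger_force: 67.4
```

The x force (−28 N) comes from friction at the wall and cancels the tilting moment. Shifting the tool toward −x should let the block rotate about the wall edge.

Call:
carry_out:
  targets:
    - [[-0.2,0,0],0,1]
    - [[-0.4,0,0],0,1]
    - [[-0.4,0,0],0,1]

```text
time: 6.17
eef_pos: [0.5146, -0.0043, 0.0975]
eef_rot: [3.125, -0.306, 0.016]
force: [-13.2, 2.0, 34.1]
width: 0.196
finger_force: 65.4
```

Call:
carry_out:
  targets:
    - [[-0.2,0,0],0,1]
    - [[-0.4,0,0],0,1]
    - [[-0.4,0,0],0,1]

```text
time: 6.42
eef_pos: [0.5118, -0.0037, 0.0956]
eef_rot: [3.125, -0.307, 0.022]
force: [-2.4, -1.3, 16.3]
width: 0.198
finger_force: 63.4
```

It's rotating about the wall edge as intended, about 4° so far.

Call:
carry_out:
  targets:
    - [[-0.2,0,0.1],0,1]
    - [[-0.4,0,0.2],0,1]
    - [[-0.4,0,0.2],0,1]

```text
time: 6.67
eef_pos: [0.5076, -0.0029, 0.0923]
eef_rot: [3.125, -0.307, 0.021]
force: [0.9, -0.6, 13.3]
width: 0.201
finger_force: 64.1
```

```bash
python3 - <<'E'
from h import *
s=get_state();im=grab_frame('wrist');sc=grab_frame('scene')
print(s['time'],s['eef_pos'],s['force'],s['torque'])
cv2.imwrite('pics/w5.png',np.vstack([cv2.resize(im[110:260,190:440],(800,480),interpolation=cv2.INTER_CUBIC)[:200],cv2.resize(sc[170:235,262:392],(800,400),interpolation=cv2.INTER_CUBIC)]))
E
```

```text
6.6667 [ 0.5075517  -0.00292442  0.09226687] [ 0.85733685 -0.61088999 13.34539185] [-0.19569374 -0.64200017 -0.08105976]
```

View pics/w5.png

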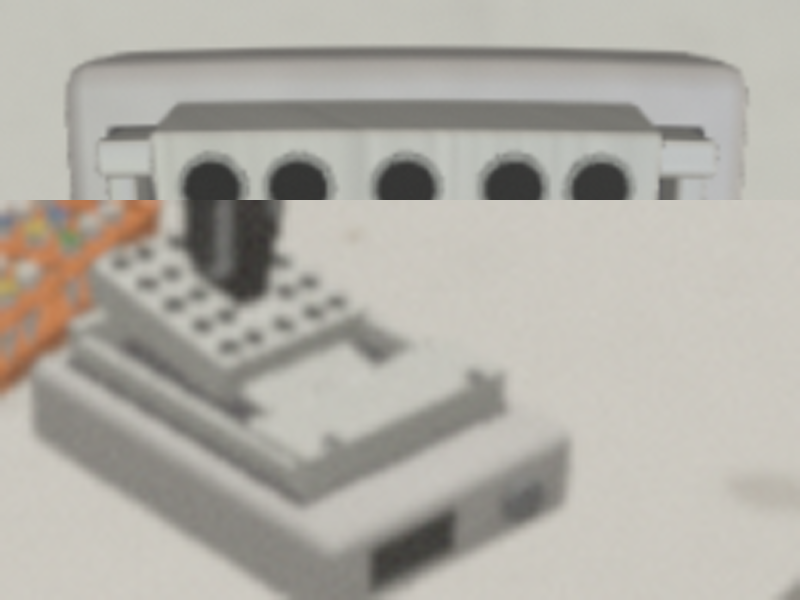

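The block is tilted about 10° with the far edge up and the tongue down in the pocket near the lip. Now I'll pull it toward −x, under the lip.

Call:
carry_out:
  targets:
    - [[-0.4,0,-0.1],0,1]
    - [[-0.8,0,-0.1],0,1]
    - [[-0.8,0,-0.1],0,1]

```text
time: 7.02
eef_pos: [0.4975, -0.0009, 0.091]
eef_rot: [3.126, -0.307, 0.014]
force: [0.5, -0.8, 8.6]
width: 0.199
finger_force: 63.6
```

Call:
carry_out:
  targets:
    - [[-0.5,0,0],0,1]
    - [[-1.0,0,0],0,1]
    - [[-1.0,0,0],0,1]
    - [[-1.0,0,0],0,1]

```text
time: 7.35
eef_pos: [0.4844, 0.0016, 0.088]
eef_rot: [-3.127, 0.307, -0.0]
force: [1.4, -1.0, 5.7]
width: 0.201
finger_force: 63.0
```

```bash
python3 - <<'E'
from h import *
s=get_state();im=grab_frame('wrist');sc=grab_frame('scene')
yaw=np.radians(-11);u=np.array([np.cos(yaw),np.sin(yaw)])
print(s['time'],s['eef_pos'],s['force'],(s['eef_pos'][:2]-[.489,-.0005])@u)
cv2.imwrite('pics/w6.png',np.vstack([cv2.resize(im[110:260,190:440],(800,480),interpolation=cv2.INTER_CUBIC)[:200],cv2.resize(sc[170:235,262:392],(800,400),interpolation=cv2.INTER_CUBIC)]))
E
```

```text
7.35 [0.48437084 0.00163634 0.08801344] [ 1.44299817 -0.990749    5.68405824] -0.004951736795424512
```

View pics/w6.png

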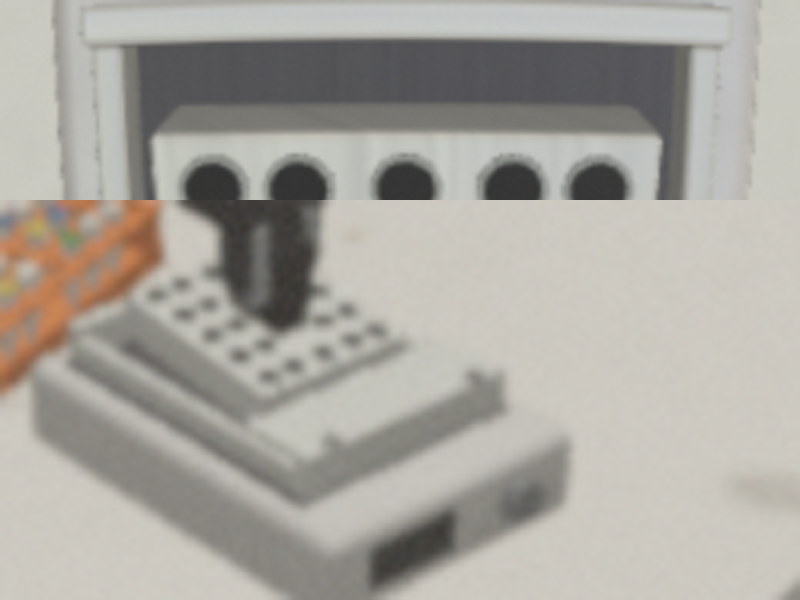

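The tongue is now under the lip and the far edge is inside the far wall. Next I'll swing it down.

Call:
carry_out:
  targets:
    - [[0.2,0,0.3],0,1]
    - [[0.4,0,0.6],0,1]
    - [[0.6,0,0.9],0,1]
    - [[0.6,0,0.9],0,1]

```text
time: 7.78
eef_pos: [0.4911, 0.0003, 0.0793]
eef_rot: [-3.127, 0.307, -0.002]
force: [2.5, -0.1, 5.0]
width: 0.202
finger_force: 63.4
```

Call:
carry_out:
  targets:
    - [[0.1,0,0.15],0,1]
    - [[0.2,0,0.3],0,1]
    - [[0.2,0,0.3],0,1]

```text
time: 8.03
eef_pos: [0.4911, 0.0003, 0.0791]
eef_rot: [-3.127, 0.306, 0.01]
force: [-17.6, 1.2, 30.1]
width: 0.195
finger_force: 66.8
```

It bottoms out at the expected flat height (0.079). I'll relieve the force, open, rise and look.

Call:
carry_out:
  targets:
    - [[-0.2,0,-0.3],0,1]
    - [[-0.2,0,-0.3],0,1]
    - [[-0.2,0,-0.3],0,0.6]
    - [[-0.2,0,-0.3],0,0.4]
    - [[-0.2,0,-0.3],0,0.4]
    - [[-0.2,0,-0.3],0,0.4]
    - [[-0.2,0,-2.3],0,0.4]
    - [[-0.2,0,-5],0,0.4]
    - [[-0.2,0,-9],0,0.4]
    - [[-0.2,0,-12],0,0.4]
    - [[-0.2,0,-12],0,0.4]
    - [[-0.2,0,-12],0,0.4]

```text
time: 9.03
eef_pos: [0.4917, 0.0002, 0.1975]
eef_rot: [3.126, -0.307, 0.007]
force: [0.3, 0.1, -0.4]
width: 0.601
finger_force: 0.0
```

```bash
python3 - <<'E'
from h import *
s=get_state();im=grab_frame('wrist');sc=grab_frame('scene')
print(s['time'],s['eef_pos'],s['force'],s['width'])
cv2.imwrite('pics/w7.png',np.vstack([cv2.resize(im[80:280,140:480],(510,300)),cv2.resize(sc[170:235,262:372],(510,300),interpolation=cv2.INTER_CUBIC)]))
E
```

```text
9.0333 [4.91704393e-01 1.64839957e-04 1.97536159e-01] [ 0.3097639   0.10730574 -0.37611513] 0.601449215098642
```

View pics/w7.png

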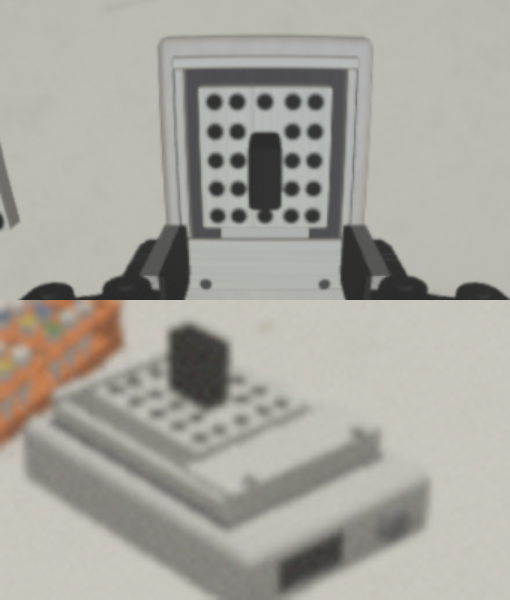

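The block sits flat in the pocket with gaps all round, the tongue is under the lip, and the gripper is clear. Handing in.

```bash
python3 -c "
from rig import *
print(hand_in())"
```

```text
the job is handed in; nothing more can be done
None
```

The tube block sits flat on the pocket floor with its tongue under the shaker's lip and the gripper clear, the plain block was never touched, and the job was handed in at about 9 s.

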